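# Bolt the matches away

## Robot

A 6-joint arm with a two-finger parallel gripper is mounted at the origin on a cart in front of the work surface, level with it; the furniture and walls round the work are solid. World frame = base frame: x ahead of the robot, y to its left, z up, the work surface at z = 0. Lengths are in mm, angles in degrees, forces in N, time in s.
With the tool pointing down it reaches from about 300 to 850 mm from the base axis. Payload 4.2 kg.
Tool frame: the origin (TCP) lies midway between the tips of the shut fingers; the grasp point (between the pads) lies 19 mm behind it; z points along the fingers, y is the line along which they close (so a half turn about z gives the same grasp; the last joint's range is limited). The gripper opens to 91 mm and grips with 3 to 60 N. Pads are 32 mm wide; open, the fingers measure 118 mm over their backs; the gripper's body (76 mm by 178 mm) begins 60 mm behind the grasp point.
Start: joints at [-66.921, 18.312, 89.639, -0, 72.044, -1.146], TCP at [235.936, -524.383, 213.976] pointing down, gripper open.
Joint ranges: [-177.97, 177.97], [-48.28, 115.42], [12.27, 149.76], [-77.06, 257.06], [2.81, 150.46], [-146.56, 146.56]. Speed limits (degrees/s): [147.25, 147.25, 180, 180, 180, 180].

## Interface

Orientations are given as [roll, pitch, yaw] about the fixed x, y, z axes, in that order (R = Rz(yaw) Ry(pitch) Rx(roll)).
In Python, from workcell import env gives the robot as it stands.
- The arm moves only by the tool creep_tool, called after "Request:" in YAML: its name, and indented under it one key for each argument. Schema: {"type":"object","properties":{"plan":{"type":"array","items":{"type":"array","items":{"type":"number"},"minItems":6,"maxItems":6},"minItems":1,"maxItems":8},"jaw":{"type":"number"},"force":{"type":"number"},"only":{"type":"string"},"quiet":{"type":"boolean"},"lines":{"type":"string"}},"required":["plan"],"additionalProperties":false}. plan is a list of rows, 1 to 8 of them, each of 6 numbers: dx, dy, dz in shares of the most that a row can go, 1 being 50 mm, then a rotation vector rx, ry, rz in units of 2 degrees; each row shifts and turns the commanded pose from where the row before left it, along the tool's axes as they then stand; what a row does not reach is not made up. A row lasts 1/10 s, in which the tool goes at most 50 mm and 8.59 degrees, less where a joint would pass 70% of its speed; a pose out of reach is approached as far as the arm can. jaw is the finger opening in mm, set as the call begins (left out keeps the last). The fingers move at their own pace and stop on an object; force is the grip in N (left out, the last holds). Time passes only in rows, so rows that do not move let the fingers close. The tool returns the time, the measured TCP pose, the force, the opening and the grip force at its end. only (a regular expression) keeps the lines of the reply that match it, lines (a string "A,B") keeps lines A to B, and quiet returns only ok. Input that does not fit is refused with a message, and nothing moves.
- env.state(): the state, without advancing time (a new reading comes with each control period).
- env.grab_frame(name): name is "scene" or "side" or "wrist"; returns the picture (480x640x3 uint8, blue, green, red); there is no depth.
- env.camera_model(name): a dict with "fx", "fy", "cx", "cy" (pixels), "D" ([k1, k2, p1, p2, k3] as OpenCV has them; the pictures are not rectified), "T" (4x4, takes a point from camera to world coordinates). Camera axes: x right, y up, looking along -z (the intrinsics and any distortion apply to the point x, -y, -z); pixel columns grow to the right and rows downward; lengths in mm; the calibration is good to about 2 mm. A picture is of the moment at which its call begins: read the wrist's pose just before it. camera_model takes no time and is no camera call; for the wrist camera it gives the pose at the moment of the call.
- env.job_done(): hands the job in; it is judged then, once.
The state is a dict: "time_s": time; "qpos": joint angles; "qvel": joint speeds; "effort": joint torques, N m; "ee_pos": TCP position; "ee_rot": TCP orientation; "force": force on the tool from outside, world axes, zero at the start; "torque": the same for the moment, N m; "gripper_width": finger opening in mm; "gripper_force": force on a finger pad.
Only numpy, scipy, OpenCV 4.12 (cv2) and the standard library are available. Lean on these libraries where they do the work, as an engineer would, in place of code of your own. Each camera call takes 0.05 s, during which the arm holds its last target. There are 200 camera calls.

## Task

Two dark wooden cases with barred lids stand on the worktop, both unbolted; one holds the matches and tea lights, the other spice jars. Bolt the case with the matches: raise its bolt by the black knob over the red rib, slide it fully home into the loop on the lid, let it down flat again behind the rib and let go. Leave the other case's bolt as it is.

Things in the scene. Friction and masses are not known exactly. Their poses are not given: they have to be found in the camera images.
- match_case: Dark wooden case, 240 x 150 x 62 mm, fixed, that holds the matches and two tea lights under a barred lid (shut); its twin holds 2 spice jars. Origin: centre of underside; x: the way the bolt locks (away from the robot within 20 degrees), y across, z up. Knob at x -100 mm drawn back, -55 mm home, y 0; steel loops over the bar at x -25 and 14 mm, 30 mm wide, 107 mm high.
- match_knob (a point): Grip point on that case's upright black bolt knob, 24 mm in diameter, moving with it; axes as the case. On the knob's axis, 13 mm below its top, 32 mm above the flat bar (18 mm wide) it stands on; bolt down, 117 mm above the worktop. Pinch it with a finger either side in y: beside the bar nothing there stands higher than the 8 mm red rib on the bolt plate (65 mm above the worktop).
- match_bolt (a joint): Slide of that bolt along x, m: 0 drawn back, 0.045 fully home with its end through the lid's loop (stops at both). Starts at 0 to 0.006. About 1 N of friction. The red rib, 8 mm high, blocks the foot under the knob from 0.010 on while the bolt is down; from 0.030 on the foot is past the rib and can drop behind it.
- match_lift (a joint): Height of that bolt above its resting place, m: 0 down on the plate, stop at 0.016. Above 0.008 it clears the rib; 0.012 is a good lift. It weighs about 80 g, a weak spring (about 1 N) presses it down, and it drops back by itself when let go.
- spice_bolt (a joint): Slide of the same bolt on the other case, the one with the spice jars, m: 0 drawn back, 0.045 home. It starts at 0 to 0.006 and is to be left there.

How it is judged (in metres and radians):
On the way:
1. the bolt of the case with the matches is lifted clear of the rib (value of joint match_lift above 0.008 m), for 0.1 s.
At the end, for the whole second after the job is handed in: The bolt of the case with the matches is home (within 12 mm of its end stop), down behind the rib (less than 3 mm above its resting place) and at rest; the other case's bolt is still drawn back (less than 12 mm from its stop) (value of joint match_bolt above 0.033 m and value of joint match_lift below 0.003 m and velocity of joint match_bolt below 0.01 m/s and value of joint spice_bolt below 0.012 m); the robot touches nothing.
It fails at once if the bolt of the case with the spice jars is pushed forward (value of joint spice_bolt above 0.012 m).
It also fails if it takes over 35 s, if anything falls off the work surface, if the arm or the gripper's body presses on something with over 40 N, if the wrist force passes 120 N, or if a joint passes its speed limit or range.

## Working session

There is one attempt and no reset: what is moved stays moved. The work goes in short steps, Python scripts to look and compute and a tool call to move; the robot and the scene stay as the last step left them, time stands still between calls to the robot, and variables do not carry over. Pictures are saved under pics/ and viewed, at most 10 in all, crops included, and the job is handed in when it is done.

```bash
ls; mkdir -p pics; python3 - <<'E'
from workcell import env
import cv2
for n in("scene","side"):
    cv2.imwrite(f"pics/{n}0.png",env.grab_frame(n)); 
    m=env.camera_model(n);print(n,m["T"])
s=env.state();print(s["time_s"],s["ee_pos"],s["ee_rot"])
E
```

```text
pics
workcell.py
scene [[-7.87948253e-01  4.43150042e-01 -4.27499228e-01  1.36407103e+02]
 [-6.15634728e-01 -5.79915974e-01  5.33564753e-01  3.63256925e+02]
 [-1.14643886e-02  6.83604786e-01  7.29762334e-01  7.32224607e+02]
 [ 0.00000000e+00  0.00000000e+00  0.00000000e+00  1.00000000e+00]]
side [[ 9.99195068e-01 -7.01264103e-03  3.94973346e-02  5.43322096e+02]
 [ 3.76071613e-02  5.06425008e-01 -8.61463529e-01 -8.83231865e+02]
 [-1.39613035e-02  8.62255492e-01  5.06281096e-01  5.49219157e+02]
 [ 0.00000000e+00  0.00000000e+00  0.00000000e+00  1.00000000e+00]]
0.1 [ 235.76998787 -523.98705307  213.22235947] [-1.79914799e+02 -1.82015868e-03  2.42253646e+01]
```

View pics/scene0.png

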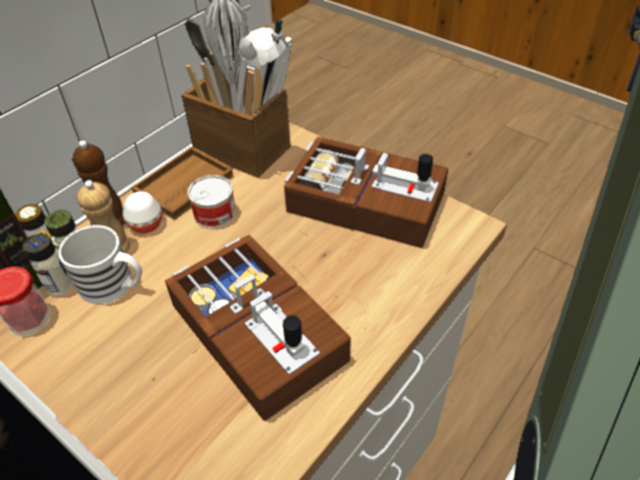

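View pics/side0.png

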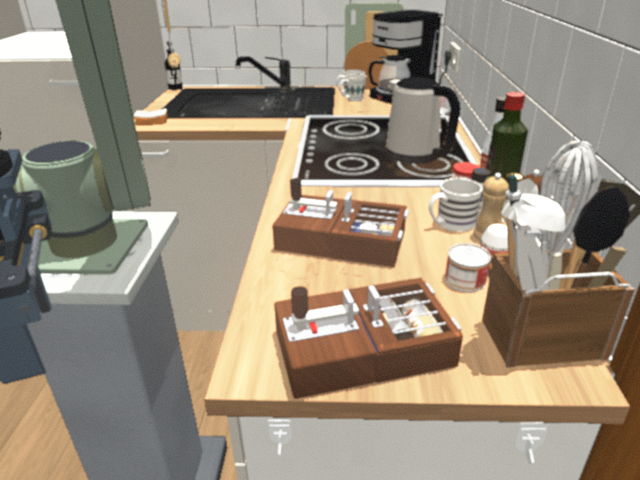

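The two pictures show one case at scene (260,325), which is side (340,225), holding blue and yellow things. The other case is at scene (367,190), side (370,330), holding pale things. I'll enlarge the contents and the knobs.

```bash
python3 - <<'E'
import cv2,numpy as np
a=cv2.imread("pics/scene0.png");b=cv2.imread("pics/side0.png")
r=lambda i,x,y,w,h:cv2.resize(i[y:y+h,x:x+w],(400,300),interpolation=cv2.INTER_CUBIC)
cv2.imwrite("pics/m1.png",np.vstack([np.hstack([r(a,160,230,200,150),r(a,280,130,180,135)]),np.hstack([r(b,270,170,148,111),r(b,270,270,200,150)])]))
E
```

```text
(no output)
```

View pics/m1.png

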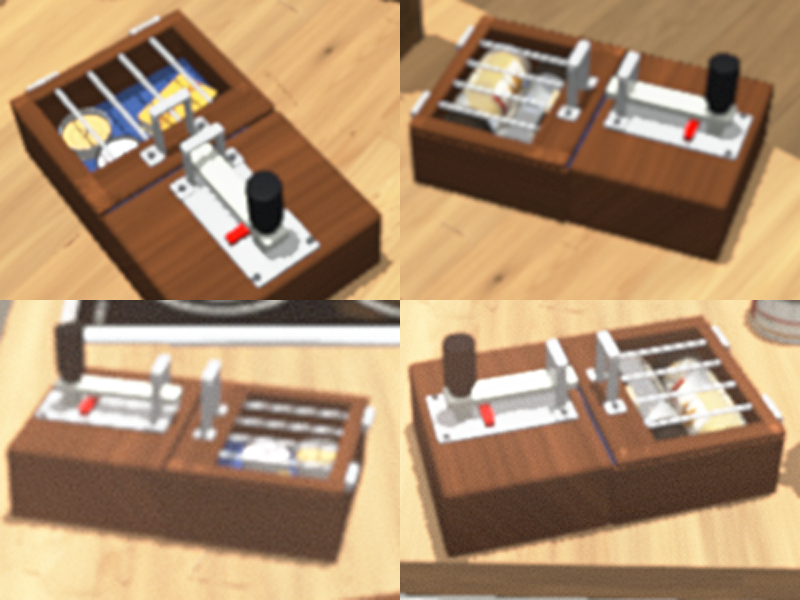

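The match case is the one on the left in the scene view (far one in the side view): it shows the yellow matchbox and the tea lights. In the crop, its knob top is at (266,178) in the scene view and (70,325) in the side view. The loop tops are at (203,135) and (170,98) in the scene view, and (163,360) and (210,365) in the side view.

```bash
cat > h.py <<'E'
import numpy as np,cv2
from workcell import env
def ray(m,p):
    K=np.array([[m["fx"],0,m["cx"]],[0,m["fy"],m["cy"]],[0,0,1.]])
    q=cv2.undistortPoints(np.array([[p]],float),K,np.array(m["D"],float))[0,0]
    T=np.array(m["T"]);d=T[:3,:3]@[q[0],-q[1],-1];return T[:3,3],d/np.linalg.norm(d)
def tri(obs):
    A=np.zeros((3,3));b=np.zeros(3);R=[ray(*o) for o in obs]
    for o,d in R:
        P=np.eye(3)-np.outer(d,d);A+=P;b+=P@o
    x=np.linalg.solve(A,b);return x,[np.linalg.norm((np.eye(3)-np.outer(d,d))@(x-o)) for o,d in R]
def proj(m,X):
    T=np.array(m["T"]);c=T[:3,:3].T@(np.array(X,float)-T[:3,3])
    K=np.array([[m["fx"],0,m["cx"]],[0,m["fy"],m["cy"]],[0,0,1.]])
    return cv2.projectPoints(np.array([[c[0],-c[1],-c[2]]]),np.zeros(3),np.zeros(3),K,np.array(m["D"],float))[0].ravel()
E
python3 - <<'E'
from h import *
a=env.camera_model("scene");b=env.camera_model("side")
for n,p,q in [("top",(266,178),(70,25)),("bot",(265,230),(70,78)),("loop1",(203,135),(163,60)),("loop2",(170,98),(210,65))]:
    x,e=tri([(a,(160+p[0]/2-.25,230+p[1]/2-.25)),(b,(270+q[0]*.37-.3,170+q[1]*.37-.3))]);print(n,x.round(1),np.round(e,1))
s=env.state();print(s["ee_pos"],s["ee_rot"]);print(env.camera_model("wrist")["T"])
E
```

```text
top [445.7  51.  132.8] [1.2 1.2]
bot [443.5  58.   85.5] [0.8 0.8]
loop1 [514.3  37.7 109.8] [2.4 2.4]
loop2 [550.8  28.5 111.1] [0.7 0.7]
[ 235.76998787 -523.98705307  213.22235947] [-1.79914799e+02 -1.82015868e-03  2.42253646e+01]
[[ 4.10713166e-01  8.77090067e-01  2.49053627e-01  3.06976349e+02]
 [-9.11761003e-01  3.95859941e-01  1.09484155e-01 -4.92799264e+02]
 [-2.56288929e-03 -2.72043968e-01  9.62281409e-01  3.83945947e+02]
 [ 0.00000000e+00  0.00000000e+00  0.00000000e+00  1.00000000e+00]]
```

Careful with the scale: shifts go in shares of 50 mm and turns go in units of 2 degrees. That gives: 30 mm is 0.6, -3 mm is -0.06.

Request:
creep_tool:
  plan:
    - [0.3,-0.32,-0.06,0,0,0]
    - [0.6,-0.64,-0.06,0,0,0]
    - [0.6,-0.64,-0.06,0,0,0]
    - [0.6,-0.64,-0.06,0,0,0]
    - [0.6,-0.64,-0.06,0,0,0]
    - [0.6,-0.64,-0.06,0,0,0]
    - [0.6,-0.64,-0.06,0,0,0]
    - [0.6,-0.64,-0.06,0,0,0]
  jaw: 91

```text
time_s: 0.9
ee_pos: [342.6, -211.4, 237.9]
ee_rot: [-180.0, 0.0, 24.2]
force: [-0.3, 0.3, 0.4]
gripper_width: 90.9
gripper_force: 0.0
```

Request:
creep_tool:
  plan:
    - [0.6,-0.64,0,0,0,0]
    - [0.6,-0.64,0,0,0,0]
    - [0.6,-0.64,0,0,0,0]
    - [0.6,-0.64,0,0,0,0]
    - [0.6,-0.64,0,0,0,0]
    - [0.6,-0.64,0,0,0,0]
    - [0.6,-0.64,0,0,0,0]
    - [0.3,-0.32,0,0,0,0]

```text
time_s: 1.7
ee_pos: [449.8, 101.0, 237.5]
ee_rot: [-180.0, -0.0, 24.4]
force: [-0.4, -0.2, 0.3]
gripper_width: 91.4
gripper_force: 0.0
```

Request:
creep_tool:
  plan:
    - [0,0,0,0,0,3.5]
    - [0,0,0,0,0,4]
    - [0,0,0,0,0,4]
    - [0,0,0,0,0,4]
    - [0,0,0,0,0,2.65]
    - [0,0,0,0,0,0]
    - [0,0,0,0,0,0]

```text
time_s: 2.4
ee_pos: [449.2, 98.0, 237.7]
ee_rot: [180.0, 0.0, -12.0]
force: [0.1, -0.2, -0.4]
gripper_width: 90.8
gripper_force: 0.0
```

```bash
python3 - <<'E'
from h import *
import pickle
m=env.camera_model("wrist");f=env.grab_frame("wrist");cv2.imwrite("pics/w1.png",f);pickle.dump(m,open("w1.pkl","wb"))
for X in [(445,54,130),(514,37.7,109)]:print(proj(m,X))
E
```

```text
[381.51922787 232.21438707]
[383.31717719 132.73777488]
```

View pics/w1.png

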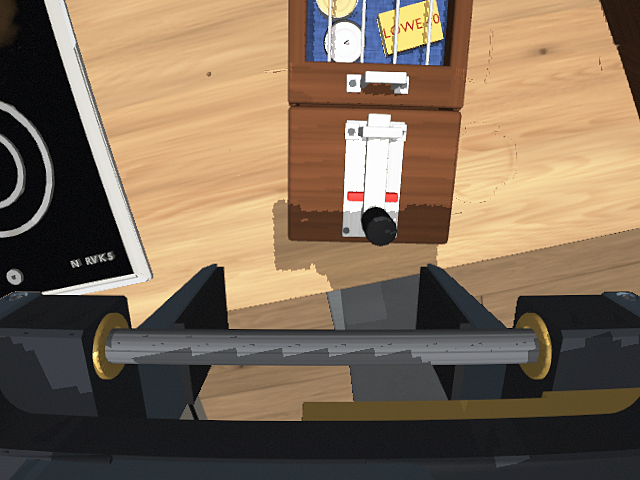

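The wrist view confirms the matches under the lid. The knob top centre is at (381,234), the case's left edge runs (289,108)–(289,238) and its right edge (461,110)–(448,240), and the lid loop is at about (386,78).

```bash
python3 - <<'E'
from h import *
import pickle
a=env.camera_model("scene");b=env.camera_model("side");w=pickle.load(open("w1.pkl","rb"))
S=lambda p:(a,(160+p[0]/2-.25,230+p[1]/2-.25));B=lambda q:(b,(270+q[0]*.37-.3,170+q[1]*.37-.3))
def pl(p,z):
    o,d=ray(w,p);return o+d*(z-o[2])/d[2]
print("top",tri([S((266,178)),B((70,25)),(w,(381,234))]))
print("top z130",pl((381,234),130))
for n,u,v,z in [("L",(289,108),(289,238),62),("R",(461,110),(448,240),62),("bar",(366,140),(366,190),88),("barR",(388,140),(387,190),88),("plateL",(347,125),(343,236),58)]:
    P,Q=pl(u,z),pl(v,z);d=P-Q;print(n,P.round(1),Q.round(1),np.degrees(np.arctan2(d[1],d[0])).round(2))
s=env.state();print(s["ee_pos"],s["ee_rot"])
E
```

```text
top (array([445.07589783,  53.00295556, 132.86554719]), [np.float64(2.131593256992045), np.float64(1.5417737892509997), np.float64(1.9444236830375217)])
top z130 [443.73561164  54.60214864 130.        ]
L [548.7 105.4  62. ] [437.5 131.4  62. ] -13.14
R [517.7 -37.8  62. ] [405.2 -12.1  62. ] -12.85
bar [510.4  49.1  88. ] [470.9  56.3  88. ] -10.33
barR [506.9  31.9  88. ] [467.4  39.4  88. ] -10.7
plateL [524.8  59.9  58. ] [428.   82.5  58. ] -13.14
[449.21749247  97.97090232 237.76108925] [ 1.79987194e+02  1.85319168e-02 -1.19791833e+01]
```

In the tool's units: 35 mm is 0.7, 22 mm is 0.44, 1 degrees is 0.5.

Request:
creep_tool:
  plan:
    - [0,0,0,0,0,0.5]
    - [0.05,0.44,0,0,0,0]
    - [0.052,0.44,0,0,0,0]
    - [0,0,0.4,0,0,0]
    - [0,0,0.7,0,0,0]
    - [0,0,0.4,0,0,0]
    - [0,0,0,0,0,0]
  jaw: 60

```text
time_s: 3.15
ee_pos: [442.2, 53.6, 160.5]
ee_rot: [179.9, 0.3, -13.1]
force: [-0.0, -0.0, 0.1]
gripper_width: 60.2
gripper_force: 0.0
```

```bash
python3 - <<'E'
from h import *
m=env.camera_model("wrist");f=env.grab_frame("wrist");cv2.imwrite("pics/w2.png",f)
for X in [(444.3,54,130),(444.3,54,117)]:print(proj(m,X))
E
```

```text
[320.44262307 272.96203158]
[320.48444309 264.91615412]
```

View pics/w2.png

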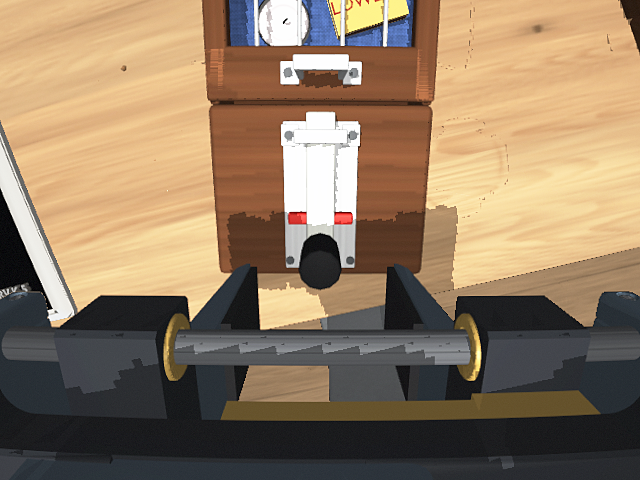

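The knob is at (320,270), centred between the fingers and about 2 mm ahead of where I predicted. I'll go down and grip.

In the tool's units: 15 mm is 0.3, 3 mm is 0.06.

Request:
creep_tool:
  plan:
    - [0.06,0,0.3,0,0,0]
    - [0,0,0.5,0,0,0]
    - [0,0,0.34,0,0,0]
    - [0,0,0.1,0,0,0]
    - [0,0,0,0,0,0]

```text
time_s: 3.7
ee_pos: [448.0, 53.4, 101.6]
ee_rot: [-180.0, -0.1, -13.1]
force: [0.3, -0.5, 0.1]
gripper_width: 60.1
gripper_force: 0.0
```

Request:
creep_tool:
  plan:
    - [0,0,0,0,0,0]
    - [0,0,0,0,0,0]
    - [0,0,0,0,0,0]
    - [0,0,0,0,0,0]
    - [0,0,0,0,0,0]
    - [0,0,0,0,0,0]
    - [0,0,0,0,0,0]
    - [0,0,0,0,0,0]
  jaw: 10
  force: 25

```text
time_s: 4.5
ee_pos: [447.5, 53.5, 101.1]
ee_rot: [-180.0, -0.0, -13.1]
force: [-0.5, 1.0, 1.5]
gripper_width: 23.6
gripper_force: 25.0
```

Request:
creep_tool:
  plan:
    - [0,0,-0.06,0,0,0]
    - [0,0,-0.08,0,0,0]
    - [0,0,-0.08,0,0,0]
    - [0,0,-0.03,0,0,0]
    - [0,0,0,0,0,0]
    - [0,0,0,0,0,0]
    - [0,0,0,0,0,0]

```text
time_s: 5.2
ee_pos: [447.3, 53.4, 113.4]
ee_rot: [-180.0, -0.0, -13.1]
force: [0.9, 3.8, -1.9]
gripper_width: 23.4
gripper_force: 25.0
```

Request:
creep_tool:
  plan:
    - [0.1,0,0,0,0,0]
    - [0.1,0,0,0,0,0]
    - [0,0,0,0,0,0]
    - [0,0,0,0,0,0]

```text
time_s: 5.6
ee_pos: [457.8, 51.0, 113.5]
ee_rot: [-180.0, -0.1, -13.1]
force: [1.2, 4.3, -0.7]
gripper_width: 23.2
gripper_force: 25.0
```

In the tool's units: 7 mm is 0.14, 5 mm is 0.1.

Request:
creep_tool:
  plan:
    - [0.14,0,0,0,0,0]
    - [0.14,0,0,0,0,0]
    - [0.14,0,0,0,0,0]
    - [0.1,0,0,0,0,0]
    - [0,0,0,0,0,0]
    - [0,0,0,0,0,0]

```text
time_s: 6.2
ee_pos: [483.0, 45.0, 113.5]
ee_rot: [180.0, -0.1, -13.1]
force: [1.1, 2.7, -1.8]
gripper_width: 23.3
gripper_force: 25.0
```

Request:
creep_tool:
  plan:
    - [0.06,0,0,0,0,0]
    - [0,0,0,0,0,0]
    - [0,0,0,0,0,0]

```text
time_s: 6.5
ee_pos: [485.3, 44.4, 113.5]
ee_rot: [180.0, -0.0, -13.1]
force: [0.7, 4.1, -2.1]
gripper_width: 23.0
gripper_force: 25.0
```

In the tool's units: 2 mm is 0.04.

Request:
creep_tool:
  plan:
    - [0.04,0,0,0,0,0]
    - [0,0,0,0,0,0]
    - [0,0,0,0,0,0]

```text
time_s: 6.8
ee_pos: [487.2, 44.0, 113.4]
ee_rot: [180.0, 0.0, -13.1]
force: [0.4, 4.6, -2.5]
gripper_width: 23.0
gripper_force: 25.0
```

Request:
creep_tool:
  plan:
    - [0.04,0,0,0,0,0]
    - [0,0,0,0,0,0]
    - [0,0,0,0,0,0]

```text
time_s: 7.1
ee_pos: [487.2, 44.0, 112.8]
ee_rot: [180.0, 0.3, -13.1]
force: [-2.4, 5.3, -2.6]
gripper_width: 23.2
gripper_force: 25.0
```

The bolt is against its end stop. I'll let it down, open the fingers and rise clear.

In the tool's units: 4 mm is 0.08, 3 mm is 0.06.

Request:
creep_tool:
  plan:
    - [-0.02,0,0.06,0,0,0]
    - [0,0,0.08,0,0,0]
    - [0,0,0.08,0,0,0]
    - [0,0,0.02,0,0,0]
    - [0,0,0,0,0,0]
    - [0,0,0,0,0,0]

```text
time_s: 7.7
ee_pos: [487.2, 44.0, 101.2]
ee_rot: [180.0, 0.1, -13.1]
force: [-1.7, 4.4, 0.1]
gripper_width: 23.3
gripper_force: 25.0
```

Request:
creep_tool:
  plan:
    - [0,0,0,0,0,0]
    - [0,0,0,0,0,0]
    - [0,0,0,0,0,0]
    - [0,0,0,0,0,0]
    - [0,0,0,0,0,0]
    - [0,0,0,0,0,0]
  jaw: 60

```text
time_s: 8.3
ee_pos: [488.3, 43.6, 101.5]
ee_rot: [180.0, -0.0, -13.1]
force: [0.3, -1.3, -0.2]
gripper_width: 59.9
gripper_force: 0.0
```

Request:
creep_tool:
  plan:
    - [0,0,-0.3,0,0,0]
    - [0,0,-0.6,0,0,0]
    - [0,0,-0.6,0,0,0]
    - [0,0,-0.3,0,0,0]
    - [0,0,0,0,0,0]
    - [0,0,0,0,0,0]

```text
time_s: 8.9
ee_pos: [487.8, 43.7, 191.0]
ee_rot: [180.0, 0.0, -13.1]
force: [0.4, -0.0, 0.5]
gripper_width: 60.2
gripper_force: 0.0
```

```bash
python3 - <<'E'
from h import *
r=lambda i,x,y,w,h:cv2.resize(i[y:y+h,x:x+w],(400,300),interpolation=cv2.INTER_CUBIC)
a=env.grab_frame("scene");b=env.grab_frame("side");w=env.grab_frame("wrist")
cv2.imwrite("pics/m2.png",np.vstack([np.hstack([r(a,160,230,200,150),r(a,280,130,180,135)]),np.hstack([r(b,270,170,148,111),r(w,0,0,640,480)])]))
E
```

```text
(no output)
```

View pics/m2.png

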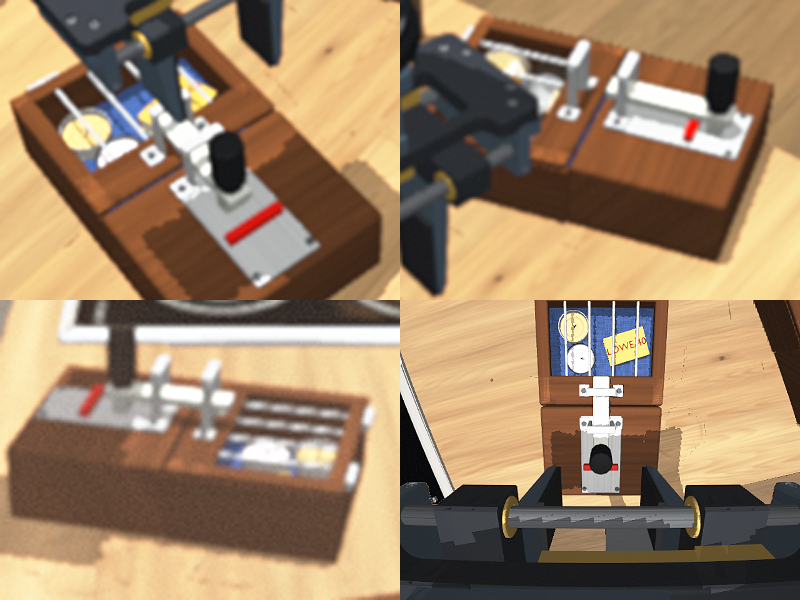

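The bolt now passes through the lid loop and its foot is beyond the red rib. The spice bolt has not moved. As a check on height, I'll compare the knob's position with the projection of a fully lowered bolt.

```bash
python3 - <<'E'
from h import *
a=env.camera_model("scene")
x=tri([(a,(160+266/2-.25,230+178/2-.25)),(env.camera_model("side"),(295.6,178.95))])[0]
for t in(39,41):
  for h in(0,8,12):
    p=proj(a,x+[.974*t,-.225*t,h]);print(t,h,(p-[160,230])*2)
s=env.state();print(s["force"])
E
```

```text
39 0 [227.06145775 137.80993584]
39 8 [226.06332111 129.96127758]
39 12 [225.5585195  125.99069201]
41 0 [225.23111621 135.8803457 ]
41 8 [224.22022986 128.02774528]
41 12 [223.70899003 124.05523888]
[-0.11054293  0.10639354  0.06023882]
```

```bash
python3 -c "
from workcell import env
print(env.job_done())"
```

```text
the job is handed in; nothing more can be done
None
```

The match case is bolted: its bolt is home through the lid loop and, by camera check, down behind the red rib; the gripper is clear, the spice case's bolt has not moved, and the job is handed in (no verdict was returned).

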